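# Fit the blow-off tube to the push-in air outlet

## Robot

A 6-joint arm with a two-finger parallel gripper is mounted at the origin on a cart in front of the work surface, level with it; the furniture and walls round the work are solid. World frame = base frame: x ahead of the robot, y to its left, z up, the work surface at z = 0. Lengths are in mm, angles in rad, forces in N, time in s.
With the tool pointing down it reaches from about 275 to 750 mm from the base axis. Payload 10.2 kg.
Tool frame: the origin (TCP) lies at the very end of the fingers, on their centre line; the grasp point (between the pads) lies 19 mm behind it; z points along the fingers, y is the line along which they close (so a half turn about z gives the same grasp; the last joint's range is limited). The gripper opens to 85 mm and grips with 20 to 120 N. Pads are 22 mm wide; open, the fingers measure 114 mm over their backs; the gripper's body (76 mm by 85 mm) begins 54 mm behind the grasp point. The pads swing forward as they close: fully open they stand 13 mm farther back than shut.
Start: joints at [-1.454, 0.313, 1.498, -0, 1.331, -0.223], TCP at [174.969, -494.992, 231.294] pointing down, gripper open.
Joint ranges: [-2.94, 2.94], [-0.97, 2.17], [0.19, 2.56], [-1.23, 4.37], [0.02, 3.11], [-2.88, 2.88]. Speed limits (rad/s): [2.39, 2.39, 3.01, 3.14, 3.14, 3.14].

## Interface

Orientations are given as a unit quaternion [w, x, y, z].
In Python, from rig import * gives the robot as it stands. The module is installed in compiled form; this text tells all that it offers.
- The arm moves only by the shell command python3 -m crank 'ROWS' [FORCE]. ROWS is JSON, a list that holds one entry, the list of rows, each a list of 7 numbers: the shift along the tool's x, y, z in units of 25 mm (1.0 is 25 mm), then the turn, a rotation vector about the tool's x, y, z in units of 8 degrees (1.0 is 8 degrees), then the finger opening in mm, from 0 to 85.4. A call has exactly 8 rows; each row shifts and turns the commanded pose from where the row before left it, along the tool's axes as they then stand; what a row does not reach is not made up. A row lasts 1/10 s, in which the tool goes at most 50 mm and 8.59 degrees, less where a joint would pass 70% of its speed; a pose out of reach is approached as far as the arm can. A call is refused whole if a number of a shift passes 1 or a number of a turn 1, either way. A call with a gripper value outside its range is refused whole. The fingers move at their own pace and stop on an object; FORCE is the grip in N (left out, the last holds). Time passes only in rows, so rows that do not move let the fingers close, or fill a call up. It gives the time, the measured TCP pose, the force, the opening and the grip force at its end, in the units of the state.
- sense(): the state, without advancing time (a new reading comes with each control period).
- capture(name): name is "scene" or "top" or "wrist"; returns the picture (480x640x3 uint8, blue, green, red); there is no depth.
- camera_model(name): a dict with "fx", "fy", "cx", "cy" (pixels), "world_from_camera" (4x4, takes a point from camera to world coordinates); the wrist camera has in their place "T_tool_cam" (4x4, takes a point from camera to tool coordinates, whose origin is the TCP and whose axes are the flange's). Camera axes: x right, y up, looking along -z (the intrinsics and any distortion apply to the point x, -y, -z); pixel columns grow to the right and rows downward; lengths in mm; the calibration is good to about 2 mm. A picture is of the moment at which its call begins: read the wrist's pose just before it. camera_model takes no time and is no camera call.
- finish_job(): hands the job in; it is judged then, once.
The state is a dict: "time_s": time; "joints": joint angles; "dq": joint speeds; "tau": joint torques, N m; "eef_pos": TCP position; "ee_rot": TCP orientation; "force": force on the tool from outside, world axes, zero at the start; "wrist_torque": the same for the moment, N m; "grip_width": opening from 0.0 (shut) to 1.0 (fully open); "grip_force": force on a finger pad.
Only numpy, scipy, OpenCV 4.12 (cv2) and the standard library are available. Lean on these libraries where they do the work, as an engineer would, in place of code of your own. Each camera call takes 0.05 s, during which the arm holds its last target. There are 200 camera calls.

## Task

Take the thicker steel blow-off tube out of the wooden rack and push its foot straight down into the air outlet that it fits, through the collar and past the grip, until it is fully home on the stop inside; push gently and stop as soon as you feel it bottom. Then keep hold and tug it gently upward, just until the sprung collar lifts a few millimetres with it, to prove that it is held. Ease it back down so that the collar sits again, let go, and leave everything else where it is.

Things in the scene. Friction and masses are not known exactly. Their poses are not given: they have to be found in the camera images.
- air_tube: the thicker steel tube, 16 mm across, 128 mm long, about 0.1 kg, tapered nozzle at the top, 4 mm chamfer at the foot; it stands upright, 30 mm deep, in the rack's hole on the rack's +y side. Origin: centre of its foot; z runs up the tube. The plain part to grip is 4 to 96 mm above the foot; a grip 82 mm above the foot keeps the fingertips clear of rack and collar to the end
- thin_tube: a thinner tube of the same make, 10 mm in diameter, 128 mm long, in the rack's other hole; not to be used. Origin: centre of its foot
- tube_rack: fixed wooden rack block 46 x 112 x 40 mm, long side along its own y; two holes 30 mm deep, 60 mm apart, at y = +30 mm (thicker tube) and y = -30 mm (thinner tube). Origin: centre of its underside
- outlet: fixed air outlet that the thicker tube fits: upright round black body 40 mm across on a bolted 64 mm square flange, supply stub at its +x side, on top a grey collar 28 mm across with a 19 mm mouth. Below the collar sprung grip jaws, starting 14 mm under the mouth, drag on the tube with some 4 to 9 N as it goes in and do not let it out again. Origin: centre of its underside, 90 mm below the mouth
- outlet_mouth (a point): centre of that outlet's mouth (collar at rest), on its axis. The bore ends at a hidden solid stop 32 to 48 mm below the mouth, different each time and found only by feel: the force rises steeply above the jaws' drag. About 15 N in all on the hand is plenty; more than 24 N on the stop is too rough
- collar (a joint): height of that outlet's collar above its rest position, m: 0 at rest, 0.012 at most. It is sprung down: the grip jaws sit in it, so pulling on a gripped tube lifts it, with about 3.6 N at 2 mm, 6 N at 4 mm, 11 N at 8 mm; it sinks back when the pull stops
- small_outlet: fixed air outlet of the same make and outside size whose mouth is only 11 mm wide, for thinner tubes; the two outlets trade places. Origin: centre of its underside
- velvet_block: bystander: cleaning block with a wooden back, 55 x 85 x 42 mm, between the outlets. Origin: centre of its underside
- lamp_carton: bystander: small pale carton 36 x 98 x 30 mm, at the back. Origin: centre of its underside
- canister_dark: bystander: dark lidded canister 35 mm across, 48 mm high. Origin: centre of its underside
- can_white: bystander: flat lidded can 50 mm across, 22 mm high, near the left edge. Origin: centre of its underside
- canister_white: bystander: pale lidded canister 27 mm across, 34 mm high, at the back. Origin: centre of its underside
- marker_black_2: bystander: marker pen 138 mm long, 13 mm thick, lying at the right of the rack. Origin: centre of its underside
Things that resemble listed ones, but are neither listed nor needed, are in the scene too. What is shaped like the outlet but red is not meant.

How it is judged (in metres and radians):
On the way, in this order (a step that is already met when the one before it is completed fails the run):
1. the tube's foot is home on the stop inside the outlet (distance between air_tube and outlet_stop_c0 below 0.0035 m and angle between air_tube's own z axis and vertical below 0.12 rad), for 0.1 s.
2. the held tube is tugged up so that the collar lifts at least 2 mm with it (value of joint collar above 0.002 m and distance between air_tube and outlet_stop_c0 below 0.018 m and contact force between the fingers and air_tube above 0.5 N), for 0.1 s.
At the end, for the whole second after the job is handed in: The thicker tube stands upright (within 0.1 rad) and at rest in the outlet, released, its foot within about 3.5 mm of the stop, and the collar is back down (below 1.5 mm) (distance between air_tube and outlet_stop_c0 below 0.0055 m and angle between air_tube's own z axis and vertical below 0.1 rad and value of joint collar below 0.0015 m and linear speed of air_tube below 0.02 m/s); the robot touches nothing.
It fails at once if the tube is rammed against the stop with more than 24 N (contact force between air_tube and outlet_stop_c0 above 24 N).
It fails at once if the tug is so rough that the collar lifts more than 9 mm (value of joint collar above 0.009 m).
It fails at once if a bystander (the thinner tube, block, carton, canisters, can or marker) is shifted by more than 25 mm (distance of any of velvet_block, lamp_carton, canister_dark, can_white, canister_white, marker_black_2, thin_tube from where it was at the start of the episode above 0.025 m).
It also fails if it takes over 64 s, if anything falls off the work surface, if the arm or the gripper's body presses on something with over 40 N, if the wrist force passes 120 N, or if a joint passes its speed limit or range.

## Working session

There is one attempt and no reset: what is moved stays moved. The work goes in short steps, Python scripts to look and compute and a shell command to move; the robot and the scene stay as the last step left them, time stands still between calls to the robot, and variables do not carry over. Pictures are saved under pics/ and viewed, at most 10 in all, crops included, and the job is handed in when it is done.

```bash
mkdir -p pics; python3 - <<'E'
from rig import *
import cv2, numpy as np
for n in("scene","top"):
    cv2.imwrite(f"pics/{n}.png",capture(n)); m=camera_model(n); print(n,{k:(np.round(v,3).tolist()) for k,v in m.items()})
print(camera_model("wrist")); print(sense())
E
```

```text
scene {'fx': 577.369, 'fy': 577.369, 'cx': 319.676, 'cy': 234.948, 'world_from_camera': [[-0.739, 0.327, -0.589, 8.982], [-0.673, -0.391, 0.628, 693.796], [-0.025, 0.861, 0.509, 524.926], [0.0, 0.0, 0.0, 1.0]]}
top {'fx': 498.173, 'fy': 498.173, 'cx': 317.595, 'cy': 243.984, 'world_from_camera': [[0.024, 0.994, -0.108, 426.169], [-1.0, 0.025, 0.009, 132.632], [0.012, 0.108, 0.994, 1039.933], [0.0, 0.0, 0.0, 1.0]]}
{'fx': 409.4033754839988, 'fy': 409.4033754839988, 'cx': 313.73396978361325, 'cy': 243.69984783586455, 'T_tool_cam': array([[-2.88607741e-04,  9.45969894e-01,  3.24254340e-01,
         8.22074114e+01],
       [ 9.99999850e-01,  4.23908768e-04, -3.46632941e-04,
         1.08532047e+00],
       [-4.65358584e-04,  3.24254191e-01, -9.45969874e-01,
        -1.43143282e+02],
       [ 0.00000000e+00,  0.00000000e+00,  0.00000000e+00,
         1.00000000e+00]])}
{'time_s': 0.1, 'joints': array([-1.45440404e+00,  3.13397226e-01,  1.49836755e+00, -2.37095004e-06,
        1.33100013e+00, -2.23359746e-01]), 'dq': array([-1.25614718e-03, -8.37328162e-04, -1.99844029e-03, -2.68510965e-05,
       -1.91935684e-03, -5.50037940e-04]), 'tau': array([ 2.42498740e-03, -4.12902582e+01, -2.60136992e+01, -1.81713194e-04,
        3.08593822e-03,  1.62759738e-05]), 'eef_pos': array([ 174.93820581, -494.75015948,  230.78825159]), 'ee_rot': array([-5.85350654e-04,  9.85605518e-01,  1.69060402e-01,  3.01835829e-05]), 'force': array([-0.17868485, -0.18537132,  0.20210751]), 'wrist_torque': array([ 0.00299856, -0.02591919,  0.04518465]), 'grip_force': 0.0, 'grip_width': 1.0040358219073533}
```

View pics/scene.png

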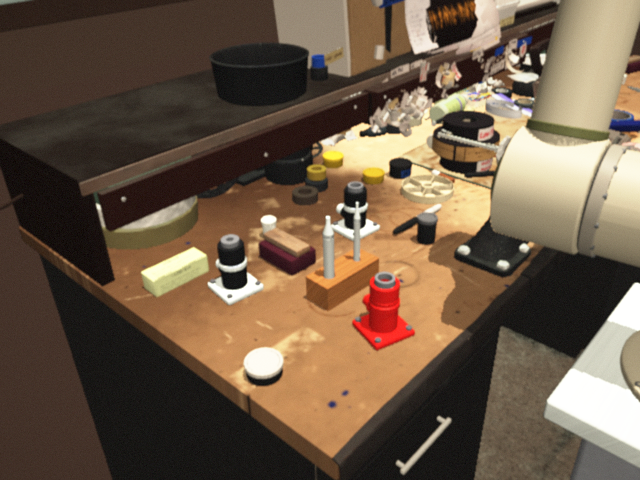

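View pics/top.png

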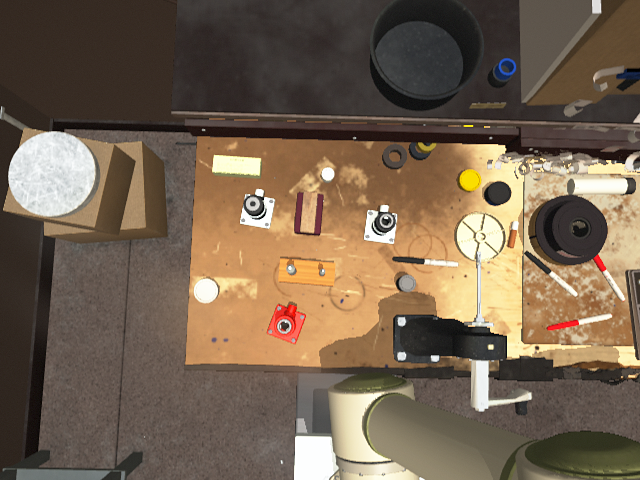

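The scene view shows tubes at (328,245) (thick) and (357,230) (thin) in the rack. The candidate outlets are at scene (232,262) / top (254,206), and scene (355,208) / top (383,222). The red one at top (285,325) is excluded. I'll enlarge both black outlets and the tubes.

```bash
python3 - <<'E'
import cv2, numpy as np
t=cv2.imread("pics/top.png"); s=cv2.imread("pics/scene.png")
c=lambda im,x,y,w=20,h=20,W=400,H=300:cv2.resize(im[y-h:y+h,x-w:x+w],(W,H),interpolation=cv2.INTER_CUBIC)
a=np.hstack([c(t,255,206,24,18),c(t,382,221,24,18)])
b=np.hstack([c(t,306,268,40,30),np.hstack([c(s,232,245,20,30,200),c(s,355,195,20,30,200)])])
cv2.imwrite("pics/c1.png",np.vstack([a,b]))
E
```

```text
(no output)
```

View pics/c1.png

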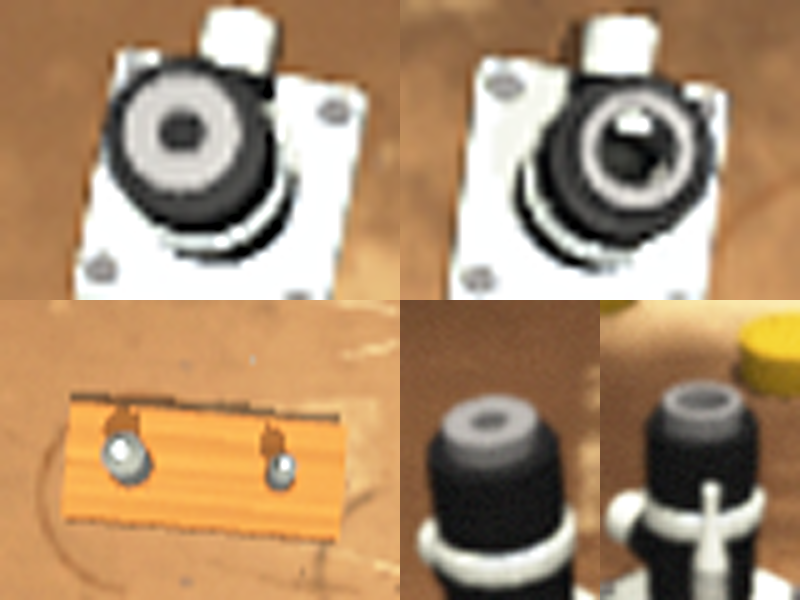

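The crops show the right outlet, top (386,221), has the wide mouth with a thin ring, so it is the 19 mm one. The left, at (253,206), has a small hole. The thick tube is the left one in top, tip at about (291,267). That is the +y side, as described.

```bash
cat > h.py <<'E'
import cv2, numpy as np
from rig import *
from scipy.spatial.transform import Rotation as R
def Rq(q): return R.from_quat([q[1],q[2],q[3],q[0]])
def wcam(s):
    T=np.eye(4);T[:3,:3]=Rq(s["ee_rot"]).as_matrix();T[:3,3]=s["eef_pos"]
    return T@camera_model("wrist")["T_tool_cam"]
def ray(n,uv,T=None):
    m=camera_model(n);T=m["world_from_camera"] if T is None else T
    T=np.array(T);d=np.array([(uv[0]-m["cx"])/m["fx"],-(uv[1]-m["cy"])/m["fy"],-1]);return T[:3,3],T[:3,:3]@d
def onz(n,uv,z,T=None):
    o,d=ray(n,uv,T);return o+d*(z-o[2])/d[2]
def two(a,b):
    (o1,d1),(o2,d2)=a,b;s=np.linalg.lstsq(np.c_[d1,-d2],o2-o1,rcond=None)[0]
    p,q=o1+s[0]*d1,o2+s[1]*d2;return (p+q)/2,np.linalg.norm(p-q)
def proj(n,p,T=None):
    m=camera_model(n);T=m["world_from_camera"] if T is None else T
    c=np.linalg.inv(T)@np.r_[p,1];return m["cx"]+m["fx"]*c[0]/-c[2],m["cy"]-m["fy"]*c[1]/-c[2]
E
python3 - <<'E'
from h import *
np.set_printoptions(precision=1,suppress=True)
print("mouth top",onz("top",(386.5,220.8),90),"scene",onz("scene",(355.6,184.6),90),two(ray("top",(386.5,220.8)),ray("scene",(355.6,184.6))))
print("tip top",onz("top",(290.8,267.6),138),"scene",onz("scene",(328,218),138),two(ray("top",(290.8,267.6)),ray("scene",(328,218))))
t=cv2.imread("pics/top.png");h=cv2.cvtColor(t,cv2.COLOR_BGR2HSV)
m=((h[...,1]>140)&(h[...,2]>190)&(abs(h[...,0].astype(int)-14)<6)).astype(np.uint8)
m[:245]=0;m[295:]=0;m[:,:270]=0;m[:,345:]=0
m=cv2.morphologyEx(m,cv2.MORPH_OPEN,np.ones((3,3)))
c=max(cv2.findContours(m,0,2)[0],key=cv2.contourArea);r=cv2.minAreaRect(c);b=cv2.boxPoints(r);print(r,b)
P=np.array([onz("top",p,40) for p in b]);print(P,P.mean(0),np.linalg.norm(P-np.roll(P,1,0),axis=1))
E
```

```text
mouth top [577.9  -8.   90. ] scene [580. -10.  90.] (array([577.8,  -7.7,  91.5]), np.float64(0.3658351710815766))
tip top [480.1 171.9 138. ] scene [479.1 174.4 138. ] (array([480.5, 172.2, 136.5]), np.float64(0.8431972720996264))
((306.378173828125, 271.70556640625), (56.570159912109375, 24.152748107910156), 4.085616588592529) [[277.3 281.7]
 [279.  257.6]
 [335.5 261.7]
 [333.7 285.8]]
[[457.  202.3  40. ]
 [505.4 200.4  40. ]
 [500.1  86.7  40. ]
 [451.7  89.2  40. ]] [478.5 144.6  40. ] [113.2  48.4 113.8  48.5]
```

```bash
python3 -m crank '[[[0,0,-1,0,0,0.81,60],[0,0,-1,0,0,0.81,60],[0,0,-1,0,0,0.81,60],[0,0,-1,0,0,0,60],[0.8,-0.95,0,0,0,0,60],[0.8,-0.95,0,0,0,0,60],[0.8,-0.95,0,0,0,0,60],[0.8,-0.95,0,0,0,0,60]]]' 30
python3 -m crank '[[[0.8,-1,0,0,0,0,60],[0.8,-1,0,0,0,0,60],[0.8,-1,0,0,0,0,60],[0.8,-1,0,0,0,0,60],[0.8,-1,0,0,0,0,60],[0.8,-1,0,0,0,0,60],[0.8,-1,0,0,0,0,60],[0.8,-1,0,0,0,0,60]]]'
python3 -m crank '[[[0.8,-1,0,0,0,0,60],[0.8,-1,0,0,0,0,60],[0.8,-1,0,0,0,0,60],[0.8,-1,0,0,0,0,60],[0.8,-1,0.5,0,0,0,60],[0.8,-1,0.5,0,0,0,60],[0,0,1,0,0,0,60],[0,0,0,0,0,0,60]]]'
python3 - <<'E'
from h import *
s=sense();im=capture("wrist");cv2.imwrite("pics/w1.png",im)
T=wcam(s);np.save("T1.npy",T);print(s["eef_pos"],s["ee_rot"],s["force"]);print(proj("wrist",[578.5,-8.5,90],T))
E
```

```text
time_s: 0.9
eef_pos: [255.5, -398.8, 331.0]
ee_rot: [-0.0, 1.0, 0.0, -0.0]
force: [0.5, -0.1, -0.1]
grip_width: 0.701
grip_force: 0.0
time_s: 1.7
eef_pos: [415.4, -198.7, 331.1]
ee_rot: [-0.0, 1.0, 0.0, -0.0]
force: [1.1, -1.2, 0.2]
grip_width: 0.7
grip_force: 0.0
time_s: 2.5
eef_pos: [533.8, -48.9, 278.1]
ee_rot: [-0.001, 1.0, 0.001, -0.003]
force: [1.1, 0.2, 1.3]
grip_width: 0.697
grip_force: 0.0
[533.82235616 -48.86540323 278.09519097] [-9.67986852e-04  9.99994234e-01  8.99791719e-04 -3.12824383e-03] [1.05461761 0.21455771 1.26424271]
(np.float64(261.4171536955377), np.float64(152.3405263500068))
```

View pics/w1.png

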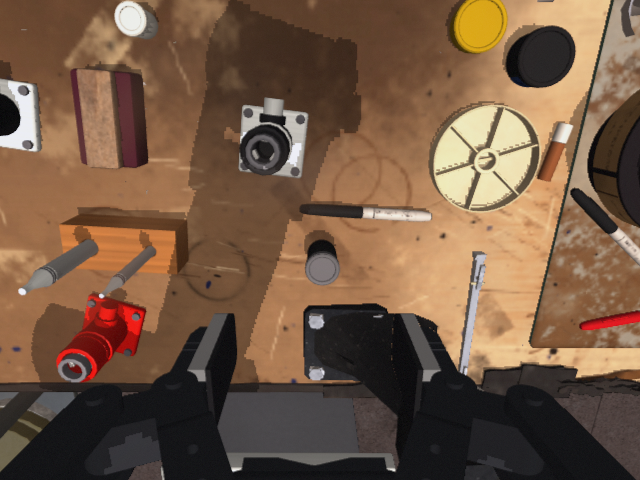

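Wrist view: the wide-mouth outlet is at (265,152), the tubes' tips are at (24,291) for the thick one and (103,294) for the thin one. Moving above the thick tube.

```bash
python3 -m crank '[[[-0.27,-1,0,0,0,0,50],[-0.27,-1,0,0,0,0,50],[-0.27,-1,0,0,0,0,50],[-0.27,-1,0,0,0,0,50],[-0.27,-1,0,0,0,0,50],[-0.27,-1,0,0,0,0,50],[-0.27,-1,0,0,0,0,50],[-0.27,-1,0,0,0,0,50]]]'
python3 -m crank '[[[0,-0.88,0,0,0,0,50],[0,0,0.75,0,0,0,50],[0,0,0.75,0,0,0,50],[0,0,0,0,0,0,50],[0,0,0,0,0,0,50],[0,0,0,0,0,0,50],[0,0,0,0,0,0,50],[0,0,0,0,0,0,50]]]'
python3 - <<'E'
from h import *
s=sense();im=capture("wrist");cv2.imwrite("pics/w2.png",im)
T=wcam(s);np.save("T2.npy",T);print(s["eef_pos"],s["ee_rot"],s["force"])
for z in(138,106,40):print(z,proj("wrist",[480,173,z],T))
a=cv2.imread("pics/w1.png")
cv2.imwrite("pics/c2.png",np.hstack([im[40:440,120:520],cv2.resize(a[112:192,225:305],(400,400),interpolation=cv2.INTER_CUBIC)]))
E
```

```text
time_s: 3.35
eef_pos: [480.6, 150.5, 283.0]
ee_rot: [-0.0, 1.0, -0.0, 0.001]
force: [-0.1, 0.5, -0.1]
grip_width: 0.584
grip_force: 0.0
time_s: 4.15
eef_pos: [480.8, 172.1, 244.4]
ee_rot: [-0.0, 1.0, 0.0, 0.001]
force: [0.4, 1.4, 0.0]
grip_width: 0.584
grip_force: 0.0
[480.84917209 172.08032269 244.44361011] [-7.91336858e-05  9.99999852e-01  1.50236186e-04  5.16960964e-04] [0.36875619 1.41898802 0.01879732]
138 (np.float64(309.878522610679), np.float64(240.90462259325818))
106 (np.float64(310.26704730650243), np.float64(226.768754102422))
40 (np.float64(310.8595953740117), np.float64(205.20981165461367))
```

View pics/c2.png

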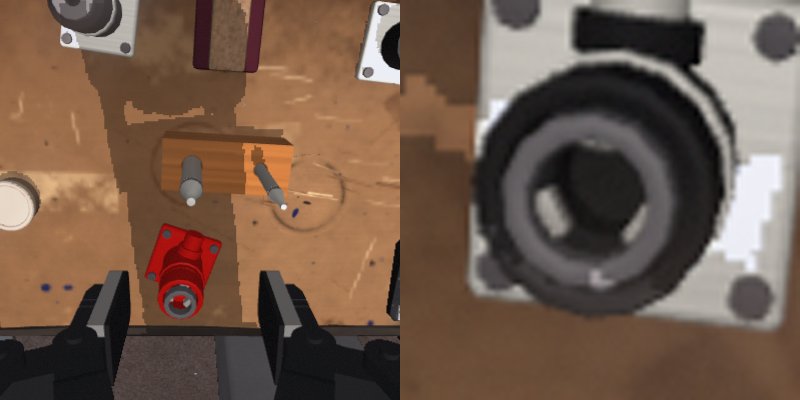

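```bash
python3 -m crank '[[[-0.05,-0.02,0.85,0,0,0,50],[0,0,0.85,0,0,0,50],[0,0,0.85,0,0,0,50],[0,0,0.85,0,0,0,50],[0,0,0.85,0,0,0,50],[0,0,0.85,0,0,0,50],[0,0,0.85,0,0,0,50],[0,0,0.85,0,0,0,50]]]' 
python3 -m crank '[[[0,0,0,0,0,0,50],[0,0,0,0,0,0,30],[0,0,0,0,0,0,20],[0,0,0,0,0,0,10],[0,0,0,0,0,0,5],[0,0,0,0,0,0,5],[0,0,0,0,0,0,5],[0,0,0,0,0,0,5]]]' 50
python3 - <<'E'
from h import *
s=sense();print(s["eef_pos"],s["grip_width"]*85,s["grip_force"],s["force"])
o,d=ray("wrist",(264.8,151.4),np.load("T1.npy"));print("mouth",o+d*(90-o[2])/d[2])
E
```

```text
time_s: 5.0
eef_pos: [479.5, 172.7, 73.2]
ee_rot: [-0.0, 1.0, 0.0, 0.0]
force: [-0.4, -0.1, -0.7]
grip_width: 0.589
grip_force: 0.0
time_s: 5.8
eef_pos: [480.1, 172.9, 75.1]
ee_rot: [-0.0, 1.0, 0.0, 0.001]
force: [-0.1, 1.5, 7.1]
grip_width: 0.171
grip_force: 48.9
[480.11024771 172.90143351  75.053565  ] 14.567185029579973 48.923097832703206 [-0.11804128  1.47585619  7.12317648]
mouth [579.23784986 -11.21417899  90.        ]
```

```bash
python3 -m crank '[[[0,0,-0.4,0,0,0,5],[0,0,-0.8,0,0,0,5],[0,0,-0.8,0,0,0,5],[0,0,-0.8,0,0,0,5],[0,0,-0.8,0,0,0,5],[0,0,-0.8,0,0,0,5],[0,0,-0.4,0,0,0,5],[0,0,0,0,0,0,5]]]' 50
python3 -m crank '[[[0.5,0.95,0,0,0,0,5],[0.5,0.95,0,0,0,0,5],[0.5,0.95,0,0,0,0,5],[0.5,0.95,0,0,0,0,5],[0.5,0.95,0,0,0,0,5],[0.5,0.95,0,0,0,0,5],[0.5,0.95,0,0,0,0,5],[0.4,0.6,0,0,0,0,5]]]'
python3 -m crank '[[[0,0,0,0,0,0,5],[0,0,0,0,0,0,5],[0,0,0,0,0,0,5],[0,0,0,0,0,0,5],[0,0,0,0,0,0,5],[0,0,0,0,0,0,5],[0,0,0,0,0,0,5],[0,0,0,0,0,0,5]]]'
python3 - <<'E'
from h import *
s=sense();im=capture("wrist");T=wcam(s);np.save("T3.npy",T)
p=s["eef_pos"];print(p,s["ee_rot"],s["force"],s["grip_force"],s["grip_width"]*85)
for q in([p[0],p[1],p[2]-65],[p[0],p[1],p[2]-20],[579,-11.2,90]):print(proj("wrist",q,T))
cv2.imwrite("pics/w3.png",im)
cv2.imwrite("pics/c3.png",cv2.resize(im[120:420,220:420],(400,600)))
E
```

```text
time_s: 6.6
eef_pos: [479.8, 172.7, 195.1]
ee_rot: [-0.0, 1.0, 0.0, 0.001]
force: [-0.6, -0.6, -0.7]
grip_width: 0.173
grip_force: 49.1
time_s: 7.4
eef_pos: [577.0, -10.1, 192.5]
ee_rot: [-0.0, 1.0, -0.0, -0.001]
force: [0.8, -0.5, -0.2]
grip_width: 0.17
grip_force: 49.1
time_s: 8.2
eef_pos: [577.0, -8.5, 193.8]
ee_rot: [-0.0, 1.0, 0.0, 0.0]
force: [-0.1, 0.1, -0.7]
grip_width: 0.168
grip_force: 49.1
[576.96280744  -8.46806077 193.8164807 ] [-8.57005490e-06  9.99999957e-01  2.90308636e-04  2.77338421e-05] [-0.13916289  0.1068262  -0.71507573] 49.09900455204479 14.264035076958749
(np.float64(310.8799308385601), np.float64(263.3393456942883))
(np.float64(310.24463094370253), np.float64(300.9182217596826))
(np.float64(315.56153472963894), np.float64(237.74997021695296))
```

View pics/c3.png

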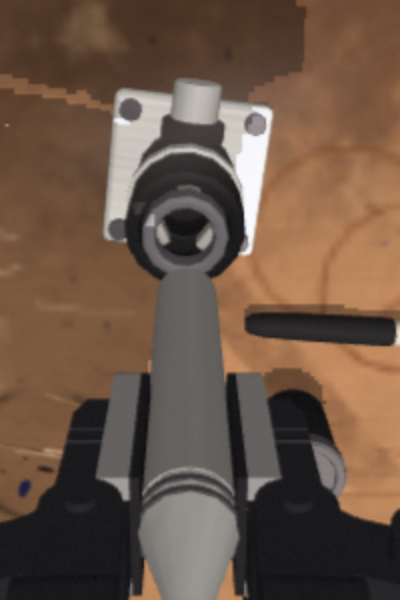

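The crop shows the tube held, its foot at about (313.7,254), and the mouth ring centred at (312.8,236.5) in full-image pixels. It is nearly aligned, so I'll come closer and check from two cameras.

```bash
python3 -m crank '[[[0.06,-0.02,0.3,0,0,0,5],[0,0,0.4,0,0,0,5],[0,0,0.4,0,0,0,5],[0,0,0,0,0,0,5],[0,0,0,0,0,0,5],[0,0,0,0,0,0,5],[0,0,0,0,0,0,5],[0,0,0,0,0,0,5]]]'
python3 - <<'E'
from h import *
s=sense();im=capture("wrist");T=wcam(s);sc=capture("scene")
p=s["eef_pos"];print(p,s["force"])
for q in([p[0],p[1],p[2]-65],[p[0],p[1],90],[p[0]+9.5,p[1],90]):print(proj("wrist",q,T),proj("scene",q),proj("top",q))
cv2.imwrite("pics/w4.png",im);cv2.imwrite("pics/s4.png",sc)
cv2.imwrite("pics/c4.png",np.hstack([cv2.resize(im[180:280,265:365],(400,400),interpolation=2),cv2.resize(sc[140:220,315:395],(400,400),interpolation=2)]))
E
```

```text
time_s: 9.05
eef_pos: [578.6, -8.1, 166.6]
ee_rot: [0.0, 1.0, 0.0, 0.0]
force: [-0.4, 1.5, -0.5]
grip_width: 0.171
grip_force: 49.1
[578.59734348  -8.05274201 166.59398061] [-0.36634319  1.52681351 -0.53946906]
(np.float64(310.8646223108823), np.float64(263.3948622446265)) (np.float64(355.54340804560053), np.float64(179.09663971365978)) (np.float64(387.4432700103557), np.float64(219.51148240545515))
(np.float64(310.989093871907), np.float64(255.92909591151178)) (np.float64(355.49675260698973), np.float64(185.20233427716101)) (np.float64(386.5358999202933), np.float64(220.4523756032362))
(np.float64(310.956436753365), np.float64(240.2017984354634)) (np.float64(351.25440741638505), np.float64(183.69278592078024)) (np.float64(386.5809649073432), np.float64(215.59383712569218))
```

View pics/c4.png

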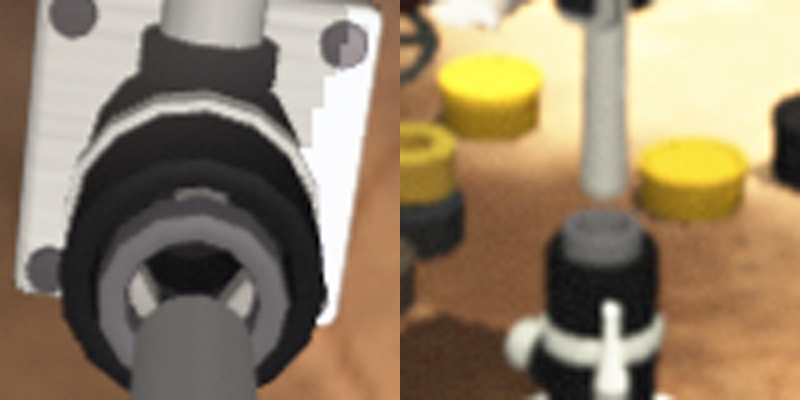

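Wrist: tube and mouth agree in u (193 against 193.5 in the crop). Both views suggest the tube sits about 1 mm short in x. I'll correct that and enter the mouth to just above the jaws.

```bash
cat > chk.py <<'E'
from rig import *; import sys
s=sense();f=s["force"];lim=float(sys.argv[1])
print("CHK z%.2f F%.1f %.1f %.1f grip%.0f"%(s["eef_pos"][2],*f,s["grip_force"]),flush=True)
sys.exit(not(f[2]<lim and abs(f[0])<6 and abs(f[1])<6))
E
python3 -m crank '[[[0.04,0,0,0,0,0,5],[0,0,0.1,0,0,0,5],[0,0,0.1,0,0,0,5],[0,0,0.1,0,0,0,5],[0,0,0.08,0,0,0,5],[0,0,0.06,0,0,0,5],[0,0,0,0,0,0,5],[0,0,0,0,0,0,5]]]' 30 && python3 chk.py 5 && python3 -m crank '[[[0,0,0.08,0,0,0,5],[0,0,0.08,0,0,0,5],[0,0,0.08,0,0,0,5],[0,0,0.08,0,0,0,5],[0,0,0.08,0,0,0,5],[0,0,0.08,0,0,0,5],[0,0,0,0,0,0,5],[0,0,0,0,0,0,5]]]' && python3 chk.py 5
```

```text
time_s: 9.95
eef_pos: [579.5, -8.1, 155.3]
ee_rot: [-0.0, 1.0, 0.0, 0.0]
force: [-0.1, 0.2, -0.1]
grip_width: 0.175
grip_force: 49.1
CHK z155.33 F-0.1 0.2 -0.1 grip49
time_s: 10.75
eef_pos: [579.5, -8.0, 143.3]
ee_rot: [-0.0, 1.0, 0.0, -0.0]
force: [0.2, -0.5, -0.6]
grip_width: 0.174
grip_force: 49.1
CHK z143.30 F0.2 -0.5 -0.6 grip49
```

```bash
python3 -m crank '[[[0,0,0.04,0,0,0,5],[0,0,0.04,0,0,0,5],[0,0,0.04,0,0,0,5],[0,0,0.04,0,0,0,5],[0,0,0.04,0,0,0,5],[0,0,0.04,0,0,0,5],[0,0,0,0,0,0,5],[0,0,0,0,0,0,5]]]' 30 && python3 chk.py 12 && python3 -m crank '[[[0,0,0.04,0,0,0,5],[0,0,0.04,0,0,0,5],[0,0,0.04,0,0,0,5],[0,0,0.04,0,0,0,5],[0,0,0.04,0,0,0,5],[0,0,0.04,0,0,0,5],[0,0,0,0,0,0,5],[0,0,0,0,0,0,5]]]' && python3 chk.py 12
```

```text
time_s: 11.55
eef_pos: [579.6, -8.0, 137.6]
ee_rot: [0.0, 1.0, 0.0, 0.0]
force: [-0.6, -0.4, 3.6]
grip_width: 0.177
grip_force: 49.3
CHK z137.59 F-0.6 -0.4 3.6 grip49
time_s: 12.35
eef_pos: [580.2, -8.1, 132.0]
ee_rot: [0.0, 1.0, 0.0, 0.001]
force: [0.7, 1.3, 6.1]
grip_width: 0.174
grip_force: 49.7
CHK z132.00 F0.7 1.3 6.1 grip50
```

```bash
python3 -m crank '[[[0,0,0.04,0,0,0,5],[0,0,0.04,0,0,0,5],[0,0,0.04,0,0,0,5],[0,0,0.04,0,0,0,5],[0,0,0.04,0,0,0,5],[0,0,0,0,0,0,5],[0,0,0,0,0,0,5],[0,0,0,0,0,0,5]]]' && python3 chk.py 10.5 && python3 -m crank '[[[0,0,0.01,0,0,0,5],[0,0,0.01,0,0,0,5],[0,0,0.01,0,0,0,5],[0,0,0.01,0,0,0,5],[0,0,0,0,0,0,5],[0,0,0,0,0,0,5],[0,0,0,0,0,0,5],[0,0,0,0,0,0,5]]]' && python3 chk.py 10.5 && python3 -m crank '[[[0,0,0.01,0,0,0,5],[0,0,0.01,0,0,0,5],[0,0,0.01,0,0,0,5],[0,0,0.01,0,0,0,5],[0,0,0,0,0,0,5],[0,0,0,0,0,0,5],[0,0,0,0,0,0,5],[0,0,0,0,0,0,5]]]' && python3 chk.py 10.5 && python3 -m crank '[[[0,0,0.01,0,0,0,5],[0,0,0.01,0,0,0,5],[0,0,0.01,0,0,0,5],[0,0,0.01,0,0,0,5],[0,0,0,0,0,0,5],[0,0,0,0,0,0,5],[0,0,0,0,0,0,5],[0,0,0,0,0,0,5]]]' && python3 chk.py 10.5
```

```text
time_s: 13.15
eef_pos: [579.2, -7.9, 126.3]
ee_rot: [-0.0, 1.0, 0.0, -0.0]
force: [-2.8, 0.4, 4.4]
grip_width: 0.172
grip_force: 49.6
CHK z126.25 F-2.8 0.4 4.4 grip50
time_s: 13.95
eef_pos: [579.4, -8.0, 125.5]
ee_rot: [-0.0, 1.0, 0.0, -0.0]
force: [-3.9, 0.5, 6.1]
grip_width: 0.173
grip_force: 49.7
CHK z125.47 F-3.9 0.5 6.1 grip50
time_s: 14.75
eef_pos: [579.6, -8.0, 124.6]
ee_rot: [-0.0, 1.0, 0.0, 0.0]
force: [-2.5, 0.9, 6.3]
grip_width: 0.169
grip_force: 49.7
CHK z124.61 F-2.5 0.9 6.3 grip50
time_s: 15.55
eef_pos: [579.7, -8.1, 123.7]
ee_rot: [0.0, 1.0, 0.0, 0.0]
force: [-1.8, 1.5, 6.9]
grip_width: 0.169
grip_force: 49.7
CHK z123.71 F-1.8 1.5 6.9 grip50
```

Side force is small. I'll continue in 1 mm calls, each one gated on force.

```bash
python3 -m crank '[[[0,0,0.01,0,0,0,5],[0,0,0.01,0,0,0,5],[0,0,0.01,0,0,0,5],[0,0,0.01,0,0,0,5],[0,0,0,0,0,0,5],[0,0,0,0,0,0,5],[0,0,0,0,0,0,5],[0,0,0,0,0,0,5]]]' >/dev/null && python3 chk.py 9.5 && python3 -m crank '[[[0,0,0.01,0,0,0,5],[0,0,0.01,0,0,0,5],[0,0,0.01,0,0,0,5],[0,0,0.01,0,0,0,5],[0,0,0,0,0,0,5],[0,0,0,0,0,0,5],[0,0,0,0,0,0,5],[0,0,0,0,0,0,5]]]' >/dev/null && python3 chk.py 9.5 && python3 -m crank '[[[0,0,0.01,0,0,0,5],[0,0,0.01,0,0,0,5],[0,0,0.01,0,0,0,5],[0,0,0.01,0,0,0,5],[0,0,0,0,0,0,5],[0,0,0,0,0,0,5],[0,0,0,0,0,0,5],[0,0,0,0,0,0,5]]]' >/dev/null && python3 chk.py 9.5 && python3 -m crank '[[[0,0,0.01,0,0,0,5],[0,0,0.01,0,0,0,5],[0,0,0.01,0,0,0,5],[0,0,0.01,0,0,0,5],[0,0,0,0,0,0,5],[0,0,0,0,0,0,5],[0,0,0,0,0,0,5],[0,0,0,0,0,0,5]]]' >/dev/null && python3 chk.py 9.5 && python3 -m crank '[[[0,0,0.01,0,0,0,5],[0,0,0.01,0,0,0,5],[0,0,0.01,0,0,0,5],[0,0,0.01,0,0,0,5],[0,0,0,0,0,0,5],[0,0,0,0,0,0,5],[0,0,0,0,0,0,5],[0,0,0,0,0,0,5]]]' >/dev/null && python3 chk.py 9.5
```

```text
CHK z122.81 F-1.5 1.3 8.0 grip50
CHK z121.88 F-1.3 0.7 7.2 grip50
CHK z120.94 F-1.7 0.3 6.9 grip50
CHK z119.94 F-1.5 0.3 7.4 grip50
CHK z118.93 F-1.2 1.0 6.8 grip50
```

```bash
python3 -m crank '[[[0,0,0.01,0,0,0,5],[0,0,0.01,0,0,0,5],[0,0,0.01,0,0,0,5],[0,0,0.01,0,0,0,5],[0,0,0,0,0,0,5],[0,0,0,0,0,0,5],[0,0,0,0,0,0,5],[0,0,0,0,0,0,5]]]' >/dev/null && python3 chk.py 9.5 && python3 -m crank '[[[0,0,0.01,0,0,0,5],[0,0,0.01,0,0,0,5],[0,0,0.01,0,0,0,5],[0,0,0.01,0,0,0,5],[0,0,0,0,0,0,5],[0,0,0,0,0,0,5],[0,0,0,0,0,0,5],[0,0,0,0,0,0,5]]]' >/dev/null && python3 chk.py 9.5 && python3 -m crank '[[[0,0,0.01,0,0,0,5],[0,0,0.01,0,0,0,5],[0,0,0.01,0,0,0,5],[0,0,0.01,0,0,0,5],[0,0,0,0,0,0,5],[0,0,0,0,0,0,5],[0,0,0,0,0,0,5],[0,0,0,0,0,0,5]]]' >/dev/null && python3 chk.py 9.5 && python3 -m crank '[[[0,0,0.01,0,0,0,5],[0,0,0.01,0,0,0,5],[0,0,0.01,0,0,0,5],[0,0,0.01,0,0,0,5],[0,0,0,0,0,0,5],[0,0,0,0,0,0,5],[0,0,0,0,0,0,5],[0,0,0,0,0,0,5]]]' >/dev/null && python3 chk.py 9.5 && python3 -m crank '[[[0,0,0.01,0,0,0,5],[0,0,0.01,0,0,0,5],[0,0,0.01,0,0,0,5],[0,0,0.01,0,0,0,5],[0,0,0,0,0,0,5],[0,0,0,0,0,0,5],[0,0,0,0,0,0,5],[0,0,0,0,0,0,5]]]' >/dev/null && python3 chk.py 9.5 && python3 -m crank '[[[0,0,0.01,0,0,0,5],[0,0,0.01,0,0,0,5],[0,0,0.01,0,0,0,5],[0,0,0.01,0,0,0,5],[0,0,0,0,0,0,5],[0,0,0,0,0,0,5],[0,0,0,0,0,0,5],[0,0,0,0,0,0,5]]]' >/dev/null && python3 chk.py 9.5 
```

```text
CHK z117.93 F-1.5 1.1 7.5 grip50
CHK z116.95 F-1.5 1.2 7.0 grip50
CHK z115.93 F-1.9 0.7 7.4 grip50
CHK z114.93 F-1.8 1.6 7.9 grip50
CHK z113.94 F-1.5 0.8 7.2 grip50
CHK z112.93 F-1.1 0.7 6.8 grip50
```

```bash
python3 -m crank '[[[0,0,0.01,0,0,0,5],[0,0,0.01,0,0,0,5],[0,0,0.01,0,0,0,5],[0,0,0.01,0,0,0,5],[0,0,0,0,0,0,5],[0,0,0,0,0,0,5],[0,0,0,0,0,0,5],[0,0,0,0,0,0,5]]]' >/dev/null && python3 chk.py 9.5 && python3 -m crank '[[[0,0,0.01,0,0,0,5],[0,0,0.01,0,0,0,5],[0,0,0.01,0,0,0,5],[0,0,0.01,0,0,0,5],[0,0,0,0,0,0,5],[0,0,0,0,0,0,5],[0,0,0,0,0,0,5],[0,0,0,0,0,0,5]]]' >/dev/null && python3 chk.py 9.5 && python3 -m crank '[[[0,0,0.01,0,0,0,5],[0,0,0.01,0,0,0,5],[0,0,0.01,0,0,0,5],[0,0,0.01,0,0,0,5],[0,0,0,0,0,0,5],[0,0,0,0,0,0,5],[0,0,0,0,0,0,5],[0,0,0,0,0,0,5]]]' >/dev/null && python3 chk.py 9.5 && python3 -m crank '[[[0,0,0.01,0,0,0,5],[0,0,0.01,0,0,0,5],[0,0,0.01,0,0,0,5],[0,0,0.01,0,0,0,5],[0,0,0,0,0,0,5],[0,0,0,0,0,0,5],[0,0,0,0,0,0,5],[0,0,0,0,0,0,5]]]' >/dev/null && python3 chk.py 9.5 && python3 -m crank '[[[0,0,0.01,0,0,0,5],[0,0,0.01,0,0,0,5],[0,0,0.01,0,0,0,5],[0,0,0.01,0,0,0,5],[0,0,0,0,0,0,5],[0,0,0,0,0,0,5],[0,0,0,0,0,0,5],[0,0,0,0,0,0,5]]]' >/dev/null && python3 chk.py 9.5 && python3 -m crank '[[[0,0,0.01,0,0,0,5],[0,0,0.01,0,0,0,5],[0,0,0.01,0,0,0,5],[0,0,0.01,0,0,0,5],[0,0,0,0,0,0,5],[0,0,0,0,0,0,5],[0,0,0,0,0,0,5],[0,0,0,0,0,0,5]]]' >/dev/null && python3 chk.py 9.5 
```

```text
CHK z111.94 F-0.6 0.5 8.4 grip50
CHK z110.92 F-1.6 -0.3 7.2 grip50
CHK z109.96 F-2.3 0.6 7.1 grip50
CHK z109.33 F-2.5 0.4 9.9 grip50
```

Force is rising and the TCP is lagging, so this is probably contact. Two smaller steps should confirm it.

```bash
python3 -m crank '[[[0,0,0.01,0,0,0,5],[0,0,0.01,0,0,0,5],[0,0,0,0,0,0,5],[0,0,0,0,0,0,5],[0,0,0,0,0,0,5],[0,0,0,0,0,0,5],[0,0,0,0,0,0,5],[0,0,0,0,0,0,5]]]' >/dev/null && python3 chk.py 11.5 && python3 -m crank '[[[0,0,0.01,0,0,0,5],[0,0,0.01,0,0,0,5],[0,0,0,0,0,0,5],[0,0,0,0,0,0,5],[0,0,0,0,0,0,5],[0,0,0,0,0,0,5],[0,0,0,0,0,0,5],[0,0,0,0,0,0,5]]]' >/dev/null && python3 chk.py 11.5
```

```text
CHK z109.28 F-3.1 1.4 13.1 grip50
```

It has bottomed: force is 13 N with no further descent. Now a slow tug.

```bash
python3 -m crank '[[[0,0,-0.03,0,0,0,5],[0,0,-0.03,0,0,0,5],[0,0,-0.03,0,0,0,5],[0,0,-0.03,0,0,0,5],[0,0,-0.03,0,0,0,5],[0,0,-0.03,0,0,0,5],[0,0,0,0,0,0,5],[0,0,0,0,0,0,5]]]' >/dev/null && python3 chk.py 11.5
```

```text
CHK z112.04 F3.6 -0.1 -4.5 grip49
```

```bash
python3 -m crank '[[[0,0,-0.03,0,0,0,5],[0,0,-0.03,0,0,0,5],[0,0,0,0,0,0,5],[0,0,0,0,0,0,5],[0,0,0,0,0,0,5],[0,0,0,0,0,0,5],[0,0,0,0,0,0,5],[0,0,0,0,0,0,5]]]' >/dev/null && python3 chk.py 11.5
```

```text
CHK z113.78 F3.5 -0.1 -5.8 grip48
```

The collar is lifted about 4 mm at 5.8 N. Easing back down.

```bash
python3 -m crank '[[[0,0,0.03,0,0,0,5],[0,0,0.03,0,0,0,5],[0,0,0.03,0,0,0,5],[0,0,0.03,0,0,0,5],[0,0,0.03,0,0,0,5],[0,0,0.03,0,0,0,5],[0,0,0.03,0,0,0,5],[0,0,0,0,0,0,5]]]' >/dev/null && python3 chk.py 11.5
```

```text
CHK z109.48 F0.7 0.1 5.1 grip50
```

```bash
python3 -m crank '[[[0,0,0.02,0,0,0,5],[0,0,0,0,0,0,5],[0,0,0,0,0,0,5],[0,0,0,0,0,0,25],[0,0,0,0,0,0,40],[0,0,0,0,0,0,50],[0,0,0,0,0,0,50],[0,0,0,0,0,0,50]]]' >/dev/null ; python3 chk.py 5 && python3 -m crank '[[[0,0,-0.2,0,0,0,50],[0,0,-0.6,0,0,0,50],[0,0,-0.9,0,0,0,50],[0,0,-0.9,0,0,0,50],[0,0,-0.9,0,0,0,50],[0,0,-0.6,0,0,0,50],[0,0,0,0,0,0,50],[0,0,0,0,0,0,50]]]'
python3 - <<'E'
from h import *
im=capture("wrist");sc=capture("scene")
cv2.imwrite("pics/c5.png",np.hstack([cv2.resize(im[100:400,170:470],(400,400)),cv2.resize(sc[110:230,295:415],(400,400),interpolation=2)]))
E
```

```text
CHK z107.90 F0.3 -0.4 0.1 grip0
time_s: 32.35
eef_pos: [579.3, -8.0, 210.1]
ee_rot: [-0.0, 1.0, 0.0, -0.0]
force: [-1.0, 0.0, -0.3]
grip_width: 0.585
grip_force: 0.0
```

View pics/c5.png

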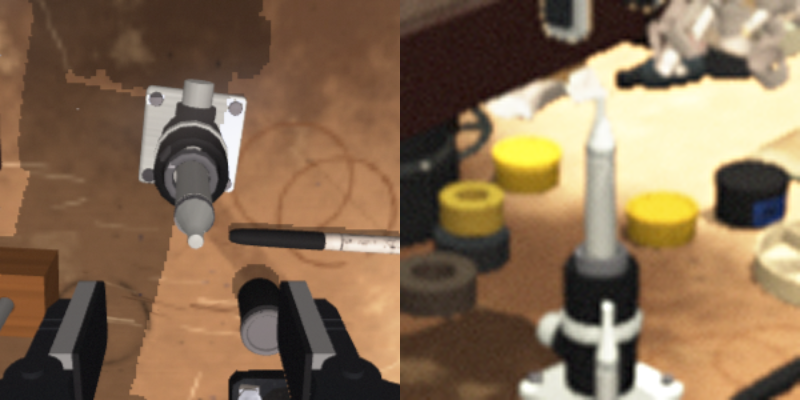

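The tube stands upright in the wide outlet with the collar down. It has been released and the gripper is clear, so I'm handing in.

```bash
python3 -c "
from rig import *
print(finish_job())"
```

```text
the job is handed in; nothing more can be done
None
```

The thick tube is in the wide-mouthed outlet, bottomed at about 13 N, tugged until the collar lifted an estimated 4 mm, then eased back, released and handed in at about 32 s; the hand-in gave no verdict.

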